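# Fit a hammer-head bolt in slotted strut and slide it up to trap a specimen

### The job

Take the red-winged hammer-head bolt from its black stand, put its head down through the strut's slot on the open side of the steel specimen, press the springy brass strip down until the head is below the lips, and give it a quarter turn there so that it catches under both lips. Then, keeping hold of the wing, slide the bolt along the slot to push the specimen up square against the fence's blue pad, lean on it gently there for about a second with roughly 10 N, and let go, leaving the bolt crosswise, upright, still touching the specimen. Do not force anything (never more than about 15 N), do not push the specimen with the fingers, and leave the vise, the black mount and the screwdriver where they are.

Things in the scene. Friction and masses are not known exactly. Their poses are not given: they have to be found in the camera images.
- strut: Aluminium slotted strut 240 long (x), 48 wide, on a fixed dark base plate 270 x 90 x 8. Origin: centre of the base plate's underside. x runs along the slot towards the fence with the blue pad, z up. The slot in its top is 17 wide, on y = 0, full length, ends capped. Lips beside it are 5 thick: top at z = 40, underside z = 35; the channel below is 40 wide inside.
- strip: Brass spring strip filling the channel under the slot, 234 x 38. Origin: centre of its top, at z = 32 in the strut's frame when free. It goes straight down by up to 10 mm, taking 2 N to start and 0.4 N more per mm, then is solid. The head set down on it stays between the lips and cannot turn until pushed 6 mm down (bolt origin below strut z = 26).
- bolt: Hammer-head bolt, 82 tall, about 0.12 kg, starts upright in the stand. Origin: centre of the head's underside; z up. Head 32 (x) x 15 (y), z = 0 to 9; shank 13 in diameter, z = 9 to 24; then collar and wing. Half a turn makes no difference; either turning direction will do. Turned crosswise and let go it is lifted to strut z = 26, head against the lips; sliding it then takes 1 to 4 N.
- wing (a point): On the bolt's axis at its z = 60: middle of the red wing grip, 36 (along the head, x) x 20 (y), bolt z = 31 to 82, with a white line along x on top; pinch it across its 20 mm.
- collar (a point): Centre of the bolt's steel collar, 32 in diameter, bolt z = 24 to 31. It is what meets the specimen; caught, its underside is 10 mm above the lips.
- stand: Black plastic stand 70 (x) x 50 (y) x 18, fixed. Origin: centre of its underside. A pocket 36 (x) x 18 (y), its floor at z = 6, loosely holds the bolt's head.
- specimen: Loose polished steel specimen with a copper-coloured stripe across it, 24 (x) x 46 (y) x 18, about 0.2 kg. Origin: centre of its underside. It lies across the slot on top of the lips, a little askew, x roughly towards the fence. The bolt's collar (radius 16) meets its face away from the fence.
- fence: Dark fence block clamped on the strut, 14 (x) x 52 x 19. Origin: lower edge of its face towards the specimen, at the height of the lips' top; x along the strut's x. In front of this face, on two brass screws, stands its blue pad, 4 thick, 48 wide, 18 tall. The screws are set differently each run: the pad's front face is anywhere from 4 to 16 mm short of the origin (not measured: look or feel). It does not give.
- vise: Small grey steel machinist's vise, 120 x 45 x 38, loose on the bench. Origin: centre of its underside. Bystander.
- mount: Black resin specimen mount, cylinder 30 in diameter, 18 tall. Origin: centre of its underside. Bystander.
- driver: Screwdriver with a blue handle, about 150 long, lying on the bench, along its own x. Bystander.
Things that resemble listed ones, but are neither listed nor needed, are in the scene too. There is more than one size of the bolt; the one meant has the size given above. What is shaped like the specimen but turquoise is not meant.

How it is judged:
On the way, in this order (a step that is already met when the one before it is completed fails the run):
1. the bolt's head has been pressed down lengthwise through the slot, below the lips (z of bolt in the frame of strut below 0.0275 m and angle between the x axis of bolt and the x axis of strut, either way round below 0.4 rad and y of bolt in the frame of strut between -0.006 and 0.006 m and x of bolt in the frame of strut between -0.11 and 0.08 m), for 0.05 s.
2. the head has been turned a quarter turn under the lips (angle between the x axis of bolt and the x axis of strut, either way round above 1.3 rad and z of bolt in the frame of strut between 0.012 and 0.0285 m), for 0.1 s.
3. the bolt presses the specimen against the fence's pad with at least 4 N (contact force between bolt and specimen above 4 N and contact force between specimen and fence above 3 N), for 0.3 s.
At the end, for the whole second after the job is handed in: Bolt caught: head crosswise within 15 degrees, up against the lips from below (origin 23.5 to 28.5 mm in the strut's frame), upright within 7 degrees; specimen flat on the lips where the fence's pad stops it (14 to 30 mm), square within 4 degrees; collar within 2.5 mm of it; all at rest (z of bolt in the frame of strut between 0.0235 and 0.0285 m and angle between the x axis of bolt and the x axis of strut, either way round above 1.3 rad and angle between bolt's own z axis and vertical below 0.12 rad and x of specimen in the frame of fence between -0.03 and -0.014 m and y of specimen in the frame of strut between -0.012 and 0.012 m and angle between the x axis of specimen and the x axis of strut, either way round below 0.07 rad and z of specimen in the frame of strut between 0.038 and 0.042 m and x of bolt in the frame of specimen between -0.0305 and -0.025 m and linear speed of each of bolt, specimen below 0.01 m/s); the robot touches nothing.
It fails at once if the specimen is pressed by the bolt with more than 16 N (contact force between bolt and specimen above 16 N).
It fails at once if the bolt is forced against the strut or its strip with more than 25 N (contact force between bolt and strut above 25 N).
It fails at once if the fingers or arm push the specimen (contact force between any of the fingers, the arm and specimen above 1 N).
It fails at once if a bystander is moved by more than 15 mm (distance of any of vise, mount, driver from where it was at the start of the episode above 0.015 m).
It also fails if it takes over 70 s, if anything falls off the work surface, if the arm or the gripper's body presses on something with over 40 N, if the wrist force passes 120 N, or if a joint passes its speed limit or range.

### The arm

A 6-joint arm with a two-finger parallel gripper is mounted at the origin on the work surface. World frame = base frame: x ahead of the robot, y to its left, z up, the work surface at z = 0. Lengths are in m, angles in rad, forces in N, time in s.
With the tool pointing down it reaches from about 0.35 to 0.85 m from the base axis. Payload 8.1 kg.
Tool frame: the origin (TCP) lies at the very end of the fingers, on their centre line; the grasp point (between the pads) lies robot.tcp_to_grasp behind it (robot.tcp_to_grasp is the distance from the TCP to the grasp point, in m); z points along the fingers, y is the line along which they close (so a half turn about z gives the same grasp; the last joint's range is limited). The gripper opens to 93 mm and grips with 3 to 60 N. Pads are 15 mm wide; open, the fingers measure 128 mm over their backs; the gripper's body (75 mm by 188 mm) begins 65 mm behind the grasp point.
Start: joints at [1.207, 0.13, 1.488, -0, 1.523, -0.085], TCP at [0.165, 0.577, 0.219] pointing down, gripper open.
Joint ranges: [-2.96, 2.96], [-0.89, 2.26], [0.02, 2.5], [-1.34, 4.48], [0, 2.73], [-2.66, 2.66]. Speed limits (rad/s): [2.39, 2.39, 2.79, 3.14, 3.14, 3.14].

### API

Orientations are given as a rotation vector (axis times angle).
In Python, from plant import robot gives the robot as it stands. The module is installed in compiled form; this text tells all that it offers.
- The arm moves only by the shell command python3 -m pendant 'ROWS' [FORCE]. ROWS is JSON, a list that holds one entry, the list of rows, each a list of 5 numbers: the opening, from 0 (shut) to 1 (fully open), then the shift along the tool's x, y, z in cm, then the turn about the tool's z in degrees. In form: [[[fingers, x, y, z, roll], ...]]. A call has 1 to 8 rows; each row shifts and turns the commanded pose from where the row before left it, along the tool's axes as they then stand; what a row does not reach is not made up. A row lasts 1/10 s, in which the tool goes at most 50 mm and 8.59 degrees, less where a joint would pass 70% of its speed; a pose out of reach is approached as far as the arm can. A call is refused whole if a number of a shift passes 5 or a number of a turn 8.59, either way. A call with a gripper value outside its range is refused whole. The fingers move at their own pace and stop on an object; FORCE is the grip in N (left out, the last holds). Time passes only in rows, so rows that do not move let the fingers close. It gives the time, the measured TCP pose, the force, the opening and the grip force at its end, in the units of the state.
- robot.read_state(): the state, without advancing time (a new reading comes with each control period).
- robot.read_camera(name): name is "scene" or "top" or "wrist"; returns a dict with "img" (480x640x3 uint8, blue, green, red), "K" (3x3 intrinsics, pixels), "pose" (4x4, takes a point from camera to world coordinates). Camera axes: x right, y up, looking along -z (the intrinsics and any distortion apply to the point x, -y, -z); pixel columns grow to the right and rows downward; lengths in m; the calibration is good to about 2 mm. A picture is of the moment at which its call begins. There is no depth.
- robot.close_job(): hands the job in; it is judged then, once.
The state is a dict: "t": time; "q": joint angles; "dq": joint speeds; "joint_torque": joint torques, N m; "tool_pos": TCP position; "orientation": TCP orientation; "force": force on the tool from outside, world axes, zero at the start; "wrist_torque": the same for the moment, N m; "opening": finger opening in m; "gripper_force": force on a finger pad.
Only numpy, scipy, OpenCV 4.12 (cv2) and the standard library are available. Lean on these libraries where they do the work, as an engineer would, in place of code of your own. Each camera call takes 0.05 s, during which the arm holds its last target. There are 200 camera calls.

## Working session

There is one attempt and no reset: what is moved stays moved. The work goes in short steps, Python scripts to look and compute and a shell command to move; the robot and the scene stay as the last step left them, time stands still between calls to the robot, and variables do not carry over. Pictures are saved under pics/ and viewed, at most 12 in all, crops included, and the job is handed in when it is done.

```bash
mkdir -p pics; cat > h.py <<'E'
import numpy as np, cv2, sys, json
from plant import robot
def snap(name,fn):
    c=robot.read_camera(name); cv2.imwrite(f'pics/{fn}.png',c['img']); np.savez(f'pics/{fn}.npz',K=c['K'],pose=c['pose'],img=c['img'],**{k:v for k,v in c.items() if k not in('img','K','pose')}); return c
def load(fn): return np.load(f'pics/{fn}.npz')
def ray(c,uv):
    d=np.linalg.inv(c['K'])@[uv[0],uv[1],1.]; d=np.array([d[0],-d[1],-d[2]]); P=c['pose']; return P[:3,3],P[:3,:3]@d
def at(c,uv,z):
    o,d=ray(c,uv); return o+d*(z-o[2])/d[2]
def proj(c,p):
    P=c['pose']; q=P[:3,:3].T@(np.asarray(p)-P[:3,3]); q=c['K']@[q[0],-q[1],-q[2]]; return q[:2]/q[2]
def crop(fn,x0,y0,w,h,s,out):
    im=load(fn)['img'][y0:y0+h,x0:x0+w]; cv2.imwrite(f'pics/{out}.png',cv2.resize(im,None,fx=s,fy=s,interpolation=cv2.INTER_CUBIC))
E
python3 - <<'E'
from h import *
for n in('top','scene'):
    c=snap(n,n+'0'); print(n,list(c.keys()),c['K'].round(1).tolist(),c['pose'].round(3).tolist())
s=robot.read_state(); print({k:np.round(v,3).tolist() for k,v in s.items()}, robot.tcp_to_grasp)
E
```

```text
top ['img', 'K', 'pose'] [[461.8, 0.0, 316.5], [0.0, 461.8, 241.2], [0.0, 0.0, 1.0]] [[-0.025, 0.989, -0.148, 0.437], [-0.999, -0.028, -0.018, -0.005], [-0.022, 0.148, 0.989, 0.922], [0.0, 0.0, 0.0, 1.0]]
scene ['img', 'K', 'pose'] [[563.4, 0.0, 320.9], [0.0, 563.4, 241.2], [0.0, 0.0, 1.0]] [[-0.096, -0.793, 0.601, 1.156], [0.995, -0.069, 0.069, 0.066], [-0.013, 0.605, 0.796, 0.84], [0.0, 0.0, 0.0, 1.0]]
{'t': 0.1, 'q': [1.207, 0.131, 1.489, 0.0, 1.523, -0.085], 'dq': [-0.001, -0.001, -0.002, -0.001, -0.001, -0.0], 'joint_torque': [0.001, -56.134, -49.309, 0.077, 0.029, 0.0], 'tool_pos': [0.165, 0.576, 0.218], 'orientation': [-0.436, -3.111, 0.003], 'force': [-0.675, -0.427, -0.501], 'wrist_torque': [0.021, 0.004, 0.021], 'gripper_force': 0.0, 'opening': 0.093} 0.0188
```

View pics/top0.png

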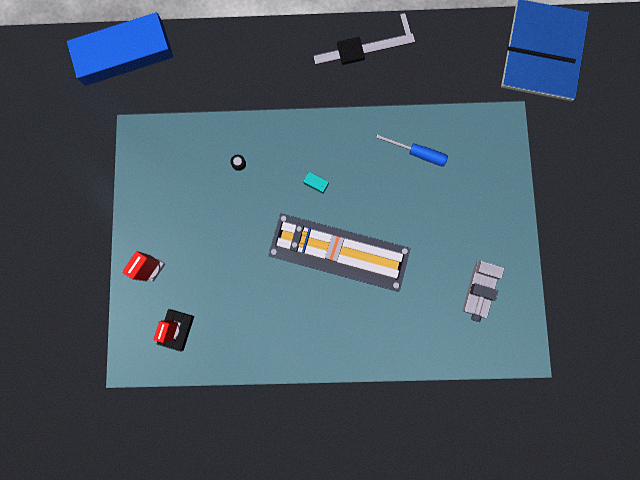

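View pics/scene0.png

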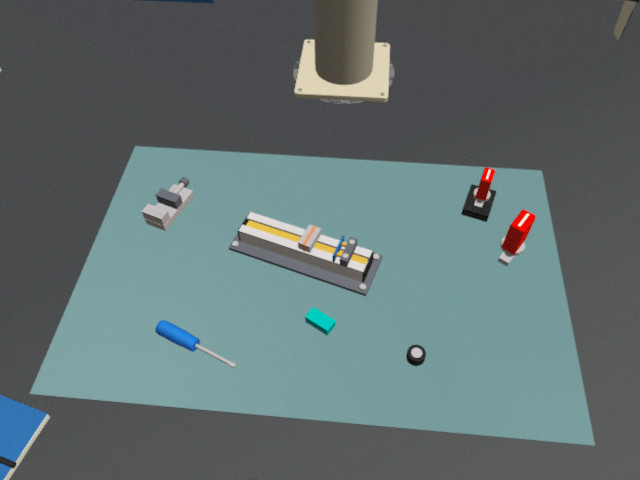

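The image shows two red-winged bolts. One stands free and is larger, at top (143,266) / scene (517,235). The other is in the black stand, at top (170,332) / scene (484,190), and fits the description. The strut runs from top (400,262) to the fence at (297,238), the pad is at (306,240) and the specimen at (336,247). The turquoise decoy is at (316,182). I'll confirm with enlarged crops.

```bash
python3 - <<'E'
from h import *
a=load('top0')['img'][240:360,110:210]; b=load('top0')['img'][205:300,260:420]
s=load('scene0')['img'][155:275,440:560]
A=cv2.resize(a,None,fx=3.3,fy=3.3,interpolation=cv2.INTER_CUBIC); S=cv2.resize(s,(396,396),interpolation=cv2.INTER_CUBIC)
cv2.imwrite('pics/c1.png',np.hstack([A,S]))
crop('top0',260,205,160,95,5,'c2')
E
```

```text
(no output)
```

View pics/c1.png

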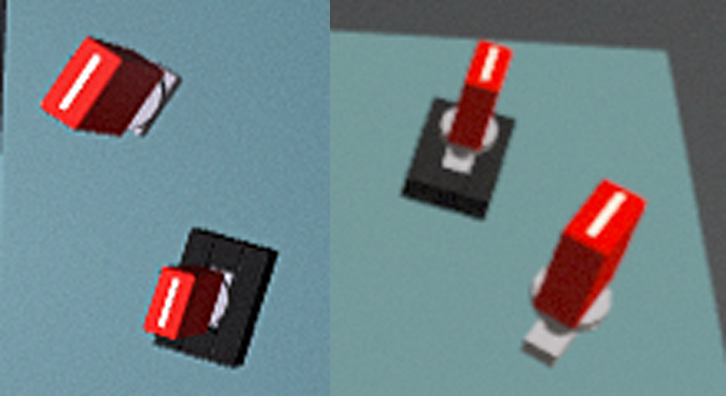

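View pics/c2.png

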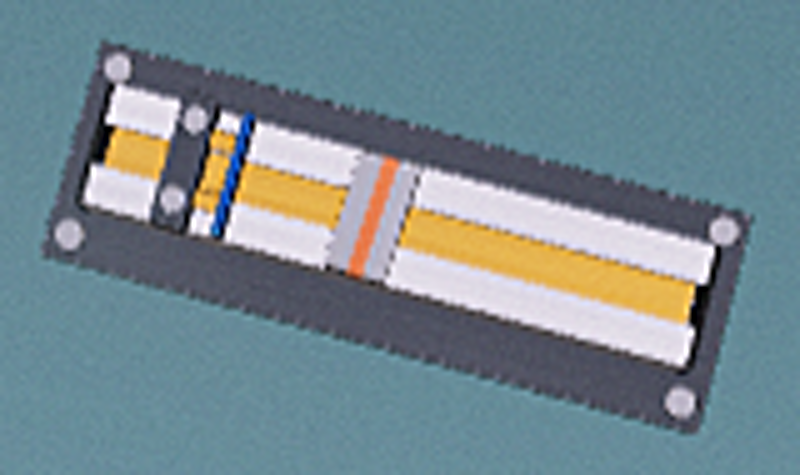

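The crops confirm it: the bolt in the black stand is the smaller one. Its white line is at crop (176,280)–(163,326). The base plate corners in the second crop are (104,43), (750,215), (698,433) and (43,258).

```bash
python3 - <<'E'
from h import *
T=load('top0');S=load('scene0')
o=lambda p,s,x,y:((p[0]+.5)/s-.5+x,(p[1]+.5)/s-.5+y)
c=np.array([at(T,o(p,5,260,205),.008) for p in[(104,43),(750,215),(698,433),(43,258)]])[:,:2]
print('plate',c.round(4).tolist(),'sides',np.linalg.norm(c-np.roll(c,1,0),axis=1).round(4))
ctr=c.mean(0); ax=(c[0]+c[3]-c[1]-c[2]); yaw=np.arctan2(ax[1],ax[0]); print('ctr',ctr.round(4),'yaw',np.degrees(yaw))
R=np.array([[np.cos(yaw),np.sin(yaw)],[-np.sin(yaw),np.cos(yaw)]])
def st(p,z): return R@(at(T,o(p,5,260,205),z)[:2]-ctr)
def tri(*rs):
    A=sum(np.eye(3)-np.outer(d,d)/(d@d) for _,d in rs);b=sum((np.eye(3)-np.outer(d,d)/(d@d))@q for q,d in rs);return np.linalg.solve(A,b)
print('slot ends right mid',st((703,302),.04),'left', st((101,143),.04))
print('spec top corners',[st(p,.058).round(4).tolist() for p in[(364,153),(420,168),(385,282),(327,268)]])
print('pad top front',[st(p,.058).round(4).tolist() for p in[(256,117),(221,238)]],'pad back',[st(p,.058).round(4).tolist() for p in[(246,113),(212,234)]])
print('fence face top',[st(p,.059).round(4).tolist() for p in[(217,107),(184,232)]])
l=[at(T,o(p,3.3,110,240),.088) for p in[(176,280),(163,326)]]
print('wing line',np.round(l,4).tolist(),np.degrees(np.arctan2(*(l[0]-l[1])[1::-1])))
# wing corner quad
print('wing corners',[at(T,o(p,3.3,110,240),.088).round(4)[:2].tolist() for p in[(166,265),(197,271),(177,340),(145,330)]])
s=[at(S,o((p[0]-330,p[1]),3.3,440,155),.088) for p in[(490,48),(485,79)]];print('scene line',np.round(s,4).tolist())
print('tri',tri(ray(T,o((169.5,303),3.3,110,240)),ray(S,o((158,63.5),3.3,440,155))))
print('stand top corners',[at(T,o(p,3.3,110,240),.018).round(4)[:2].tolist() for p in[(192,228),(279,250),(238,367),(155,343)]])
E
```

```text
plate [[0.6332, 0.0832], [0.5558, -0.1731], [0.4702, -0.1481], [0.5464, 0.1087]] sides [0.0905 0.2677 0.0892 0.2678]
ctr [ 0.5514 -0.0323] yaw 73.33821309511386
slot ends right mid [-0.11974261 -0.00169449] left [ 0.11944073 -0.00119913]
spec top corners [[0.0194, -0.0209], [-0.0025, -0.0209], [-0.0008, 0.0244], [0.0216, 0.025]]
pad top front [[0.0626, -0.0237], [0.0631, 0.0244]] pad back [[0.0667, -0.0242], [0.0668, 0.0238]]
fence face top [[0.0779, -0.0234], [0.0771, 0.0259]]
wing line [[0.4189, 0.2887, 0.088], [0.3946, 0.2952, 0.088]] -14.91109107228133
wing corners [[0.4271, 0.2944], [0.4235, 0.2773], [0.387, 0.2874], [0.3927, 0.3049]]
scene line [[0.3952, 0.2929, 0.088], [0.4195, 0.2883, 0.088]]
tri [0.40677981 0.29153285 0.08758673]
stand top corners [[0.4475, 0.3046], [0.4334, 0.2527], [0.3666, 0.2758], [0.3814, 0.3249]]
```

```bash
cat >> h.py <<'E'
from scipy.spatial.transform import Rotation as Ro
def goto(p,yaw,hold=None):
    """shift in tool axes (cm) to TCP p, and roll (deg) so tool x is at world yaw (deg, mod 180)"""
    s=robot.read_state(); M=Ro.from_rotvec(s['orientation']).as_matrix()
    d=M.T@(np.asarray(p)-s['tool_pos'])*100
    cur=np.degrees(np.arctan2(M[1,0],M[0,0])); dy=yaw-cur; dy=(dy+90)%180-90
    print('t',round(s['t'],2),'tcp',np.round(s['tool_pos'],4),'yawx',cur.round(2),'tilt',np.degrees(np.arccos(-M[2,2])).round(2),'F',np.round(s['force'],1),'open',round(s['opening'],4),'gf',round(s['gripper_force'],1),'q6',round(s['q'][5],2),'q1',round(s['q'][0],2))
    print('shift cm',d.round(2),'roll',-dy.round(2),'(alt ',(-dy+180).round(2),(-dy-180).round(2),')')
E
python3 -c "
from h import *
goto([.407,.2915,.2],-16)"
```

```text
t 0.1 tcp [0.1649 0.5764 0.2177] yawx 164.03 tilt 0.09 F [-0.7 -0.4 -0.5] open 0.0929 gf 0.0 q6 -0.09 q1 1.21
shift cm [-31.11 -20.72   1.8 ] roll 0.03 (alt  180.03 -179.97 )
```

```bash
python3 -m pendant '[[[1,-3.0,-2.0,0,0],[1,-4,-2.7,0,0],[1,-4,-2.7,0,0],[1,-4,-2.7,0,0],[1,-4,-2.7,0,0],[1,-4,-2.7,0,0],[1,-4,-2.7,0,0],[1,-4.1,-2.5,0,0]]]' 20; python3 -m pendant '[[[1,0,0,0,0],[1,0,0,0,0]]]'; python3 -c "
from h import *
goto([.407,.2915,.052],-16);snap('wrist','w1')"
```

```text
t: 0.9
tool_pos: [0.4078, 0.2904, 0.2184]
orientation: [-0.436, -3.111, 0.0]
force: [0.8, -0.2, -0.4]
opening: 0.0928
gripper_force: 0.0
t: 1.1
tool_pos: [0.4074, 0.2914, 0.2183]
orientation: [-0.441, -3.11, 0.0]
force: [0.3, -0.6, -0.2]
opening: 0.0932
gripper_force: 0.0
t 1.1 tcp [0.4074 0.2914 0.2183] yawx 163.85 tilt 0.05 F [ 0.3 -0.6 -0.2] open 0.0932 gf 0.0 q6 -0.77 q1 0.52
shift cm [ 0.03  0.   16.63] roll -0.15 (alt  179.85 -180.15 )
```

View pics/w1.png

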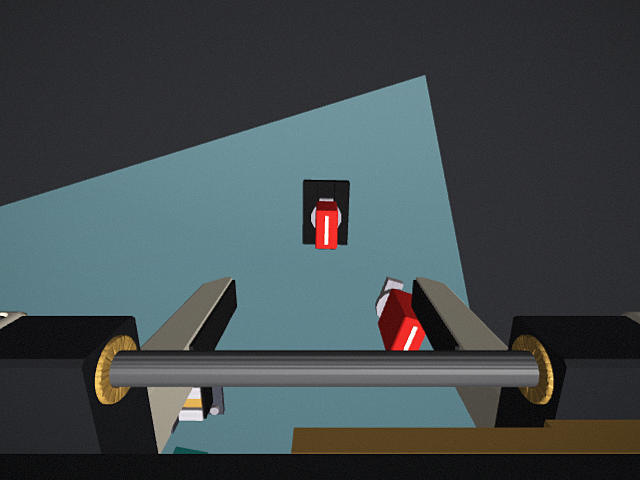

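The wrist image shows the stand bolt's wing at (326,230), with its white line parallel to tool x. The larger bolt is at (400,320), towards the robot's far side, so I'll check its clearance.

```bash
python3 - <<'E'
from h import *
W=load('w1');T=load('top0')
print('wing',[at(W,p,.088).round(4)[:2].tolist() for p in[(327,217),(326,244),(326.5,230)]])
S=load('scene0')
M=Ro.from_rotvec(robot.read_state()['orientation']).as_matrix()
# big bolt top quad approx via top crop and scene
def tri(*rs):
    A=sum(np.eye(3)-np.outer(d,d)/(d@d) for _,d in rs);b=sum((np.eye(3)-np.outer(d,d)/(d@d))@q for q,d in rs);return np.linalg.solve(A,b)
o=lambda p,x,y:((p[0]+.5)/3.3-.5+x,(p[1]+.5)/3.3-.5+y)
b=tri(ray(T,o((80,83),110,240)),ray(S,o((277,208),440,155)));print('big',b, 'tool rel',(M.T@(b-[.407,.2915,.052]))*100)
goto([.407,.2915,.052],-16)
E
```

```text
wing [[0.3968, 0.2988], [0.4204, 0.2911], [0.408, 0.2951]]
big [0.52547527 0.33614076 0.10891218] tool rel [-10.14794357   7.56214456  -5.70219641]
t 1.15 tcp [0.4068 0.2923 0.2183] yawx 163.96 tilt 0.05 F [-1.  -0.  -0.2] open 0.0932 gf 0.0 q6 -0.77 q1 0.52
shift cm [-0.06 -0.07 16.63] roll -0.04 (alt  179.96 -180.04 )
```

```bash
python3 -m pendant '[[[0.7,0,0,2,-1],[0.6,0,0,3,0],[0.5,0,0,3,0],[0.5,0,0,3,0],[0.5,0,0,2.6,0],[0.5,0,0,2,0],[0.5,0,0,1,0],[0.5,0,0,0,0]]]' 20;  python3 -c "
from h import *
goto([.407,.293,.052],-17)"
```

```text
t: 1.95
tool_pos: [0.4051, 0.2927, 0.0511]
orientation: [-0.406, -3.113, 0.003]
force: [-0.1, 0.1, 0.2]
opening: 0.0466
gripper_force: 0.0
t 1.95 tcp [0.4051 0.2927 0.0511] yawx 165.14 tilt 0.18 F [-0.1  0.1  0.2] open 0.0466 gf 0.0 q6 -0.79 q1 0.52
shift cm [-0.17  0.08 -0.09] roll 2.14 (alt  182.14 -177.86 )
```

```bash
python3 -m pendant '[[[0.3,-0.15,0.05,0,2],[0.15,0,0,0,0],[0.1,0,0,0,0],[0.1,0,0,0,0],[0.1,0,0,0,0],[0.1,0,0,0,0]]]' 25;  python3 -c "
from h import *
goto([.407,.293,.052],-17)"
```

```text
t: 2.55
tool_pos: [0.4091, 0.2928, 0.0535]
orientation: [0.463, 3.106, 0.002]
force: [-1.4, 1.1, 6.0]
opening: 0.0197
gripper_force: 25.0
t 2.55 tcp [0.4091 0.2928 0.0535] yawx 163.04 tilt 0.08 F [-1.4  1.1  6. ] open 0.0197 gf 25.0 q6 -0.76 q1 0.52
shift cm [ 0.21 -0.04  0.15] roll 0.04 (alt  180.04 -179.96 )
```

```bash
python3 -m pendant '[[[0.1,0,0,-0.5,0],[0.1,0,0,-1,0],[0.1,0,0,-1.5,0],[0.1,0,0,-2,0],[0.1,0,0,-3,0],[0.1,0,0,-3,0],[0.1,0,0,-2,0],[0.1,0,0,0,0]]]';  python3 -c "
from h import *
goto([.537,-.080,.18],73.3)
snap('scene','s1');crop('s1',380,90,200,150,4,'s1c')"
```

```text
t: 3.35
tool_pos: [0.4109, 0.2936, 0.1876]
orientation: [0.463, 3.101, 0.007]
force: [0.3, -0.5, -0.9]
opening: 0.0199
gripper_force: 25.0
t 3.35 tcp [0.4109 0.2936 0.1876] yawx 163.02 tilt 0.44 F [ 0.3 -0.5 -0.9] open 0.0199 gf 25.0 q6 -0.76 q1 0.52
shift cm [-22.96 -32.05   0.7 ] roll 89.72 (alt  269.72 -90.28 )
```

View pics/s1c.png

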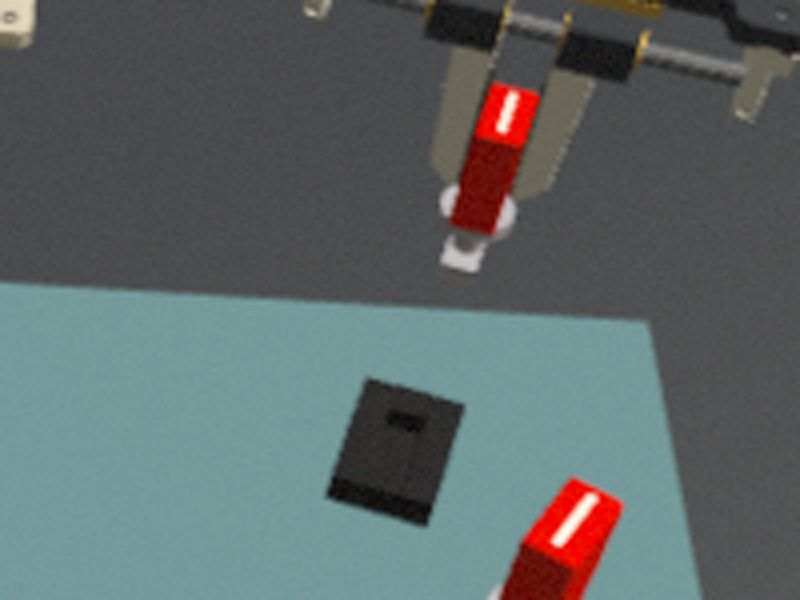

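The bolt is held upright, with its head visible at crop (462,255), and the stand is empty.

```bash
python3 -m pendant '[[[0.1,-1.5,-2,0,0],[0.1,-2.5,-3.5,0,0],[0.1,-2.8,-3.9,0,0],[0.1,-2.8,-3.9,0,0],[0.1,-2.8,-3.9,0,0],[0.1,-2.8,-3.9,0,0],[0.1,-2.8,-3.9,0,0],[0.1,-2.8,-3.9,0,0]]]';python3 -m pendant '[[[0.1,-1.5,-2.1,0,0],[0.1,-0.5,-1,0,0],[0.1,0,0,0,8],[0.1,0,0,0,8],[0.1,0,0,0,8],[0.1,0,0,0,8],[0.1,0,0,0,8],[0.1,0,0,0,8]]]';python3 -m pendant '[[[0.1,0,0,0,8],[0.1,0,0,0,8],[0.1,0,0,0,8],[0.1,0,0,0,8],[0.1,0,0,0,8],[0.1,0,0,0,1.7],[0.1,0,0,0,0],[0.1,0,0,0,0]]]';  python3 -c "
from h import *
goto([.537,-.080,.18],73.3)
snap('wrist','w2');snap('top','t2');snap('scene','s2')"
```

```text
t: 4.2
tool_pos: [0.5225, -0.0467, 0.1809]
orientation: [-0.464, -3.105, -0.0]
force: [0.2, -0.6, -0.5]
opening: 0.02
gripper_force: 25.0
t: 5.0
tool_pos: [0.5324, -0.079, 0.1814]
orientation: [-1.692, -2.644, 0.001]
force: [0.1, 1.2, -1.7]
opening: 0.02
gripper_force: 25.0
t: 5.8
tool_pos: [0.533, -0.0798, 0.1822]
orientation: [-2.516, -1.88, 0.001]
force: [0.4, -0.3, -0.8]
opening: 0.0201
gripper_force: 25.0
t 5.8 tcp [ 0.533  -0.0798  0.1822] yawx 73.53 tilt 0.04 F [ 0.4 -0.3 -0.8] open 0.0201 gf 25.0 q6 0.04 q1 -0.24
shift cm [0.1  0.39 0.22] roll 0.23 (alt  180.23 -179.77 )
```

View pics/w2.png

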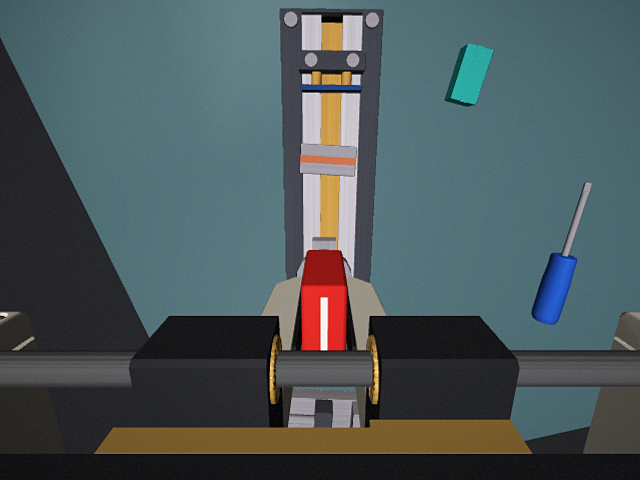

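The wrist view shows the slot as a brass band near x=331 (rows 170–230), the specimen at (329,159), the pad at (332,88), and the bolt head's front end at (324,242). I'll measure the bolt relative to the slot in this same picture.

```bash
python3 - <<'E'
from h import *
W=load('w2');im=W['img'].astype(int)
hsv=cv2.cvtColor(W['img'],cv2.COLOR_BGR2HSV)
br=(hsv[...,0]>14)&(hsv[...,0]<30)&(hsv[...,1]>90)&(hsv[...,2]>60)
L=[];Rr=[]
for v in list(range(96,140))+list(range(182,232)):
    xs=np.where(br[v,295:370])[0]+295
    if len(xs)>8: L.append((xs[0]-.5,v));Rr.append((xs[-1]+.5,v))
L=np.array(L,float);Rr=np.array(Rr,float)
s=robot.read_state();yaw=np.radians(73.5);ex=np.array([np.cos(yaw),np.sin(yaw)]);ey=np.array([-ex[1],ex[0]]);t0=np.array([.533,-.0798])
rel=lambda uv,z:np.array([ex@(at(W,uv,z)[:2]-t0),ey@(at(W,uv,z)[:2]-t0)])
for n,E,z in(('L',L,.04),('R',Rr,.04)):
    P=np.array([rel(p,z) for p in E]);k=np.polyfit(P[:,0],P[:,1],1);print(n,'slope deg',np.degrees(np.arctan(k[0])),'y at x0',k[1],'resid',np.std(P[:,1]-np.polyval(k,P[:,0])),E[0],E[-1])
for v in (236,240,244,247): print(v,[tuple(im[v,u]) for u in range(306,344,1)] if v==242 else im[v,300:350].sum(1)//3)
red=(im[...,2]>120)&(im[...,1]<60)
for v in(255,300,330,345): 
    xs=np.where(red[v,280:370])[0]+280; print('red',v,xs[0],xs[-1])
wl=(im.min(2)>180)
for v in(300,320,340):
    xs=np.where(wl[v,300:350])[0]+300;print('line',v,xs.min(),xs.max(),rel((xs.mean(),v),.1822+.035))
E
```

```text
L slope deg -0.7594558967536533 y at x0 0.004186532672191348 resid 0.00012933948114301637 [320.5  96. ] [319.5 231. ]
R slope deg -0.5639289918005912 y at x0 -0.01279558616146854 resid 0.00025391108473993106 [340.5  96. ] [337.5 231. ]
236 [ 69  74  61 124 201 210 206 201 203 201 206 209 206 194 190 197 198 201
 198 201 158 144 145 146 145 148 146 149 152 151 151 152 150 149 146 148
 147 144 164 202 206 203 203 203 201 202 206 209 196 197]
240 [ 78  73  59 123 199 212 201 202 202 201 205 215 150 114 119 120 119 114
 115 115 115 113 115 119 115 114 117 114 110 116 119 120 118 114 118 117
 148 122 201 208 206 201 204 201 201 204 206 202 193 198]
244 [ 73  72  64 124 201 206 203 200 201 206 207 213 173 167 168 170 164 168
 166 162 163 166 166 169 166 167 164 161 162 163 168 172 170 168 169 172
 153 117 197 205 207 203 205 204 202 207 206 205 198 198]
247 [ 74  71  62 126 200 209 203 200 204 203 204 214 175 168 170 172 168 167
 166 166 166 168 169 166 171 168 172 162 163 163 167 175 171 164 170 174
 152 120 201 208 203 206 204 204 205 205 208 201 199 202]
red 255 306 340
red 300 301 346
red 330 302 345
red 345 302 345
line 300 321 326 [1.46810098e-02 8.46532538e-05]
line 320 321 326 [5.35536625e-03 8.40343688e-05]
line 340 321 326 [-4.31550164e-03  8.33925735e-05]
```

```bash
python3 - <<'E'
from h import *
W=load('w2')
yaw=np.radians(72.87);ex=np.array([np.cos(yaw),np.sin(yaw)]);ey=np.array([-ex[1],ex[0]]);t0=np.array([.533,-.0798])
rel=lambda uv,z:np.array([ex@(at(W,uv,z)[:2]-t0),ey@(at(W,uv,z)[:2]-t0)])
for z in(.138,.142,.146): print(z,'head edges',rel((311.5,244),z),rel((335.9,244),z),'front top',rel((323.7,241.3),z))
print('slot c',[rel(((320.5+340.5)/2,96),.04),rel(((319.5+337.5)/2,231),.04)])
print('spec near face top edge',rel((328,174),.04),rel((328,168),.058),'pad', rel((332,91),.058),rel((332,93),.04))
E
```

```text
0.138 head edges [0.0148332  0.00801768] [ 0.0150117  -0.00756866] front top [0.01672148 0.00024448]
0.142 head edges [0.01605618 0.00787962] [ 0.01623127 -0.00740914] front top [0.0179084  0.00025483]
0.146 head edges [0.01727915 0.00774156] [ 0.01745084 -0.00724963] front top [0.01909533 0.00026518]
slot c [array([ 0.11392684, -0.00425529]), array([-0.00234432, -0.00434835])]
spec near face top edge [ 0.04980648 -0.00311688] [ 0.05641762 -0.00281613] pad [ 0.11551566 -0.00507106] [ 0.1162555  -0.00546287]
```

```bash
python3 -m pendant '[[[0.1,0,0.45,0.5,0.7],[0.1,0,0,1.5,0],[0.1,0,0,2,0],[0.1,0,0,2,0],[0.1,0,0,1.5,0],[0.1,0,0,0.8,0],[0.1,0,0,0,0],[0.1,0,0,0,0]]]';  python3 - <<'E'
from h import *
goto([.537,-.080,.0865],72.87)
s=robot.read_state();W=snap('wrist','w3');im=W['img'].astype(int)
crop('w3',240,100,180,150,4,'w3c')
E
```

```text
t: 6.75
tool_pos: [0.538, -0.0817, 0.1001]
orientation: [2.531, 1.86, 0.001]
force: [-0.2, 0.5, -0.3]
opening: 0.0201
gripper_force: 25.0
t 6.75 tcp [ 0.538  -0.0817  0.1001] yawx 72.63 tilt 0.03 F [-0.2  0.5 -0.3] open 0.0201 gf 25.0 q6 0.06 q1 -0.24
shift cm [ 0.13 -0.15  1.36] roll -0.24 (alt  179.76 -180.24 )
```

View pics/w3c.png

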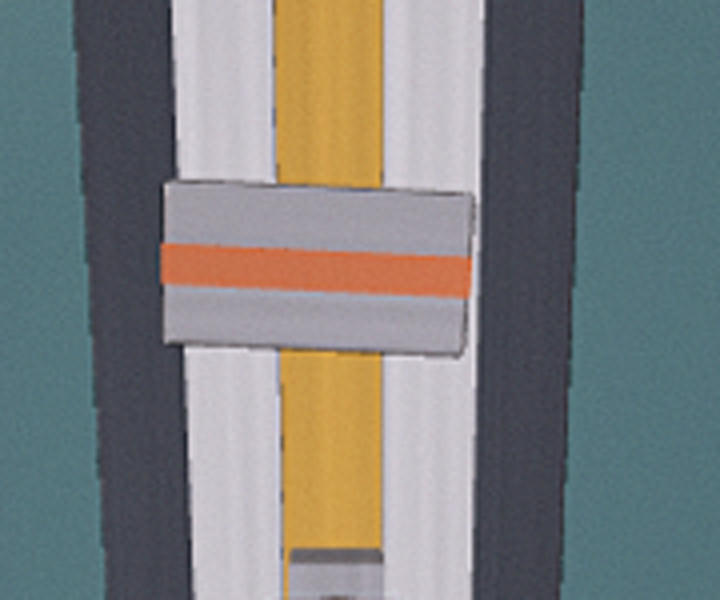

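The head (crop x 291–382, y≈570) lies over the slot (283–380). I'll compute the remaining offset.

```bash
python3 - <<'E'
from h import *
W=load('w3');im=W['img'].astype(int)
hsv=cv2.cvtColor(W['img'],cv2.COLOR_BGR2HSV)
br=(hsv[...,0]>14)&(hsv[...,0]<30)&(hsv[...,1]>90)&(hsv[...,2]>60)
yaw=np.radians(72.63);ex=np.array([np.cos(yaw),np.sin(yaw)]);ey=np.array([-ex[1],ex[0]]);t0=np.array([.538,-.0817])
rel=lambda uv,z:np.array([ex@(at(W,uv,z)[:2]-t0),ey@(at(W,uv,z)[:2]-t0)])
for side in(0,1):
    P=[]
    for v in list(range(102,142))+list(range(192,234)):
        xs=np.where(br[v,300:345])[0]+300
        if len(xs)>8:P.append(rel((xs[0]-.5,v) if side==0 else (xs[-1]+.5,v),.04))
    P=np.array(P);k=np.polyfit(P[:,0],P[:,1],1);print('slot',side,np.degrees(np.arctan(k[0])),k[1],'y at x.015',np.polyval(k,.015))
for v in(239,243,247): print(v,im[v,306:342].sum(1)//3)
for z in(.060,.0625): print([rel((u,243),z) for u in(312.3,335.2)])
E
```

```text
slot 0 0.3434044766796624 0.008957172816868118 y at x.015 0.009047076975160509
slot 1 -0.09555688396065118 -0.00714319582460255 y at x.015 -0.007168212581518131
239 [202 196 199 204 131 146 116 104 100 104 100  97  98 105 102 101 101  98
 100 102  98  97 100 101 103 107 104  99  98  89 191 202 203 202 199 201]
243 [200 199 195 197 160 144 166 169 166 167 163 163 161 163 161 161 162 162
 162 163 163 156 159 156 166 168 166 162 166 163 192 203 203 201 201 199]
247 [203 199 200 199 163 142 167 168 169 168 163 163 165 159 161 159 161 165
 167 164 163 163 159 159 162 169 166 164 165 160 194 199 207 202 198 201]
[array([0.01689005, 0.00719961]), array([ 0.01688246, -0.00712708])]
[array([0.01764542, 0.00711375]), array([ 0.01763793, -0.00703853])]
```

```bash
python3 - <<'E'
from h import *
W=load('w3');im=W['img'].astype(int)
yaw=np.radians(72.63);ex=np.array([np.cos(yaw),np.sin(yaw)]);ey=np.array([-ex[1],ex[0]]);t0=np.array([.538,-.0817])
rel=lambda uv,z:np.array([ex@(at(W,uv,z)[:2]-t0),ey@(at(W,uv,z)[:2]-t0)])
print(im[215,300:345].tolist()[4:16],im[215,330:342].tolist())
A=[];B=[]
for v in list(range(102,142))+list(range(195,234)):
    b=im[v,:,0]; u=322
    l=u
    while b[l]<140:l-=1
    r=u
    while b[r]<140:r+=1
    f=lambda i,j:(140-b[i])/(b[j]-b[i])
    A.append(rel((l+1-f(l+1,l),v),.04));B.append(rel((r-1+f(r-1,r),v),.04))
for P in map(np.array,(A,B)):
    k=np.polyfit(P[:,0],P[:,1],1);print(np.degrees(np.arctan(k[0])),k[1],np.polyval(k,.015),np.std(P[:,1]-np.polyval(k,P[:,0])))
print([rel((u,243),.0625) for u in(311.5,335.5)])
E
```

```text
[[200, 193, 198], [206, 199, 202], [206, 200, 204], [204, 194, 201], [201, 191, 194], [214, 201, 200], [119, 141, 158], [71, 151, 200], [70, 158, 206], [73, 157, 201], [70, 154, 200], [75, 157, 202]] [[74, 154, 201], [72, 154, 200], [74, 154, 200], [73, 154, 203], [66, 158, 213], [123, 149, 168], [202, 192, 193], [208, 198, 200], [211, 202, 209], [209, 200, 207], [200, 194, 199], [206, 198, 200]]
0.36238833845848784 0.009204717678212208 0.009299591988486122 6.837428593991349e-05
0.3776817971024154 -0.007878354553126214 -0.007779476257714194 2.1978937877959653e-05
[array([0.01764569, 0.00760813]), array([ 0.01763783, -0.00722393])]
```

```bash
python3 -m pendant '[[[0.1,0,-0.05,0.2,-0.4],[0.1,0,0,0.6,0],[0.1,0,0,0.4,0],[0.1,0,0,0.1,0],[0.1,0,0,0.1,0],[0.1,0,0,0.1,0],[0.1,0,0,0,0]]]';  python3 -c "
from h import *
goto([.537,-.080,.0785],73)"
```

```text
t: 7.5
tool_pos: [0.5372, -0.0814, 0.0846]
orientation: [-2.525, -1.869, 0.0]
force: [-0.3, 0.2, -1.5]
opening: 0.02
gripper_force: 25.0
t 7.5 tcp [ 0.5372 -0.0814  0.0846] yawx 73.03 tilt 0.0 F [-0.3  0.2 -1.5] open 0.02 gf 25.0 q6 0.05 q1 -0.24
shift cm [ 0.13 -0.06  0.61] roll 0.03 (alt  180.03 -179.97 )
```

```bash
python3 -m pendant '[[[0.1,0,0,0.1,0],[0.1,0,0,0.1,0],[0.1,0,0,0.1,0],[0.1,0,0,0,0]]]';python3 -m pendant '[[[0.1,0,0,0.1,0],[0.1,0,0,0.1,0],[0.1,0,0,0,0]]]'
```

```text
t: 7.9
tool_pos: [0.537, -0.0814, 0.0814]
orientation: [-2.525, -1.869, 0.0]
force: [-1.4, -0.1, -0.1]
opening: 0.0198
gripper_force: 25.0
t: 8.2
tool_pos: [0.5372, -0.0814, 0.0796]
orientation: [2.525, 1.869, 0.0]
force: [-0.1, -0.7, -1.0]
opening: 0.0199
gripper_force: 25.0
```

```bash
python3 -m pendant '[[[0.1,0,0,0.1,0],[0.1,0,0,0.1,0],[0.1,0,0,0,0]]]';python3 -m pendant '[[[0.1,0,0,0.1,0],[0.1,0,0,0.1,0],[0.1,0,0,0,0]]]';python3 -m pendant '[[[0.1,0,0,0.1,0],[0.1,0,0,0.1,0],[0.1,0,0,0,0]]]'
```

```text
t: 8.5
tool_pos: [0.5373, -0.0814, 0.0777]
orientation: [2.525, 1.869, 0.0]
force: [-0.3, -0.0, 1.5]
opening: 0.0197
gripper_force: 25.0
t: 8.8
tool_pos: [0.5374, -0.0815, 0.0757]
orientation: [2.525, 1.869, 0.0]
force: [0.3, 0.5, 2.3]
opening: 0.0202
gripper_force: 25.0
t: 9.1
tool_pos: [0.5374, -0.0815, 0.0737]
orientation: [2.525, 1.869, 0.0]
force: [-0.9, -0.0, 2.8]
opening: 0.0197
gripper_force: 25.0
```

```bash
python3 -m pendant '[[[0.1,0,0,0.1,0],[0.1,0,0,0.1,0],[0.1,0,0,0.1,0],[0.1,0,0,0.05,0],[0.1,0,0,0,0]]]';python3 -m pendant '[[[0.1,0,0,0,4],[0.1,0,0,0,4],[0.1,0,0,0,2],[0.1,0,0,0,0]]]'; python3 -c "
from h import *
print(robot.read_state()['wrist_torque'])"
```

```text
t: 9.6
tool_pos: [0.5373, -0.0815, 0.0702]
orientation: [2.525, 1.869, 0.0]
force: [0.4, -0.3, 4.3]
opening: 0.0196
gripper_force: 25.0
t: 10.0
tool_pos: [0.5373, -0.0814, 0.0702]
orientation: [2.679, 1.641, 0.0]
force: [0.2, 0.3, 4.5]
opening: 0.0198
gripper_force: 25.0
[-0.08999404  0.09823622  0.00420833]
```

```bash
python3 -m pendant '[[[0.1,0,0,0,5],[0.1,0,0,0,6],[0.1,0,0,0,6],[0.1,0,0,0,6],[0.1,0,0,0,6],[0.1,0,0,0,6],[0.1,0,0,0,5],[0.1,0,0,0,0]]]';python3 -m pendant '[[[0.1,0,0,0,5],[0.1,0,0,0,6],[0.1,0,0,0,6],[0.1,0,0,0,6],[0.1,0,0,0,6],[0.1,0,0,0,6],[0.1,0,0,0,5],[0.1,0,0,0,0]]]'; python3 -c "
from h import *
print(robot.read_state()['wrist_torque']);goto([.5373,-.0814,.0702],163)"
```

```text
t: 10.8
tool_pos: [0.5372, -0.0814, 0.0702]
orientation: [3.078, 0.627, 0.0]
force: [-0.9, -0.3, 4.1]
opening: 0.0196
gripper_force: 25.0
t: 11.6
tool_pos: [0.5372, -0.0814, 0.0702]
orientation: [-3.108, 0.461, -0.0]
force: [0.0, -0.5, 4.4]
opening: 0.02
gripper_force: 25.0
[-0.00335134  0.18654561  0.00458162]
t 11.6 tcp [ 0.5372 -0.0814  0.0702] yawx -16.87 tilt 0.0 F [ 0.  -0.5  4.4] open 0.02 gf 25.0 q6 1.62 q1 -0.24
shift cm [ 0.01 -0.   -0.  ] roll 0.13 (alt  180.13 -179.87 )
```

```bash
python3 -m pendant '[[[0.1,0,0,-0.1,0.1],[0.1,0,0,-0.1,0],[0.1,0,0,0,0]]]' 40; python3 -m pendant '[[[0.1,0,-0.2,0,0],[0.1,0,-0.4,0,0],[0.1,0,-0.5,0,0],[0.1,0,-0.5,0,0],[0.1,0,-0.5,0,0],[0.1,0,-0.4,0,0],[0.1,0,-0.2,0,0]]]';python3 -c "
from h import *
goto([.5373,-.0814,.0702],163)"
```

```text
t: 11.9
tool_pos: [0.5372, -0.0814, 0.0723]
orientation: [3.107, -0.463, -0.0]
force: [0.1, -0.4, 3.4]
opening: 0.02
gripper_force: 40.0
t: 12.6
tool_pos: [0.5452, -0.0551, 0.0721]
orientation: [-3.107, 0.466, 0.0]
force: [-1.2, -1.8, 4.2]
opening: 0.0195
gripper_force: 40.0
t 12.6 tcp [ 0.5452 -0.0551  0.0721] yawx -17.04 tilt 0.0 F [-1.2 -1.8  4.2] open 0.0195 gf 40.0 q6 1.67 q1 -0.19
shift cm [0.02 2.75 0.19] roll -0.04 (alt  179.96 -180.04 )
```

```bash
python3 -m pendant '[[[0.1,0,-0.1,0,0],[0.1,0,-0.1,0,0],[0.1,0,-0.1,0,0],[0.1,0,-0.1,0,0],[0.1,0,-0.2,0,0],[0.1,0,-0.2,0,0],[0.1,0,-0.2,0,0],[0.1,0,-0.2,0,0]]]'; python3 -m pendant '[[[0.1,0,-0.2,0,0],[0.1,0,-0.2,0,0],[0.1,0,-0.2,0,0],[0.1,0,-0.2,0,0],[0.1,0,-0.2,0,0],[0.1,0,-0.2,0,0],[0.1,0,-0.2,0,0],[0.1,0,0,0,0]]]';python3 - <<'E'
from h import *
goto([.5514+.0228*.2924,-.0323+.0228*.9563,.0725],163)
W=snap('wrist','w4');T=snap('top','t4')
a=cv2.resize(W['img'][40:280,220:440],None,fx=2,fy=2);b=cv2.resize(T['img'][205:300,260:350],(440,480),interpolation=cv2.INTER_CUBIC)
cv2.imwrite('pics/c4.png',np.hstack([a,b[:480]])[:,:800])
E
```

```text
t: 13.4
tool_pos: [0.5487, -0.0441, 0.0722]
orientation: [3.107, -0.466, 0.0]
force: [-0.2, -1.8, 3.7]
opening: 0.0201
gripper_force: 40.0
t: 14.2
tool_pos: [0.5529, -0.0303, 0.0722]
orientation: [-3.106, 0.466, -0.0]
force: [-0.6, 0.2, 4.1]
opening: 0.0197
gripper_force: 40.0
t 14.2 tcp [ 0.5529 -0.0303  0.0722] yawx -17.06 tilt 0.02 F [-0.6  0.2  4.1] open 0.0197 gf 40.0 q6 1.72 q1 -0.15
shift cm [-0.08 -2.05 -0.03] roll -0.06 (alt  179.94 -180.06 )
```

```bash
python3 -m pendant '[[[0.1,0,-0.1,0,0],[0.1,0,-0.2,0,0],[0.1,0,-0.2,0,0],[0.1,0,-0.2,0,0],[0.1,0,-0.2,0,0],[0.1,0,-0.2,0,0],[0.1,0,-0.2,0,0],[0.1,0,-0.1,0,0]]]'; python3 -m pendant '[[[0.1,0,-0.05,0,0],[0.1,0,-0.05,0,0],[0.1,0,-0.05,0,0],[0.1,0,-0.05,0,0]]]'; python3 -m pendant '[[[0.1,0,-0.05,0,0],[0.1,0,-0.05,0,0]]]';python3 -c "
from h import *
goto([.5514+.0228*.2924,-.0323+.0228*.9563,.0725],163)"
```

```text
t: 15.1
tool_pos: [0.5569, -0.0171, 0.0721]
orientation: [-3.107, 0.466, 0.0]
force: [-0.0, -2.3, 4.1]
opening: 0.02
gripper_force: 40.0
t: 15.5
tool_pos: [0.5574, -0.0155, 0.0721]
orientation: [-3.107, 0.467, 0.0]
force: [-0.4, -2.3, 3.5]
opening: 0.0199
gripper_force: 40.0
t: 15.7
tool_pos: [0.5577, -0.0145, 0.0721]
orientation: [-3.107, 0.467, -0.0]
force: [0.0, -2.6, 3.7]
opening: 0.0202
gripper_force: 40.0
t 15.7 tcp [ 0.5577 -0.0145  0.0721] yawx -17.08 tilt 0.0 F [ 0.  -2.6  3.7] open 0.0202 gf 40.0 q6 1.75 q1 -0.12
shift cm [-0.09 -0.39 -0.04] roll -0.08 (alt  179.92 -180.08 )
```

Sliding takes about 2.5 N and roughly 4 mm remain. I'll creep the rest, checking the force often.

```bash
for i in 1; do python3 -m pendant '[[[0.1,0,-0.05,0,0],[0.1,0,-0.05,0,0]]]'; done | grep -E "tool_pos|force:"; python3 -m pendant '[[[0.1,0,-0.05,0,0],[0.1,0,-0.05,0,0]]]'| grep -E "tool_pos|force:"; python3 -m pendant '[[[0.1,0,-0.05,0,0]]]'| grep -E "tool_pos|force:"
```

```text
tool_pos: [0.558, -0.0135, 0.0721]
force: [-0.7, -1.3, 3.6]
gripper_force: 40.0
tool_pos: [0.5583, -0.0126, 0.0721]
force: [-1.0, -2.0, 3.8]
gripper_force: 40.0
tool_pos: [0.5584, -0.0122, 0.0721]
force: [-0.1, -2.5, 2.6]
gripper_force: 40.0
```

```bash
python3 -m pendant '[[[0.1,0,-0.05,0,0]]]'| grep -E "tool_pos|^force:"; python3 -m pendant '[[[0.1,0,-0.05,0,0]]]'| grep -E "tool_pos|^force:"; python3 -m pendant '[[[0.1,0,-0.03,0,0]]]'| grep -E "tool_pos|^force:"
```

```text
tool_pos: [0.5585, -0.0117, 0.0721]
force: [-1.6, -2.4, 3.0]
tool_pos: [0.5587, -0.0112, 0.0721]
force: [-0.7, -3.4, 3.9]
tool_pos: [0.5587, -0.0109, 0.072]
force: [-1.6, -2.9, 3.5]
```

```bash
python3 - <<'E'
from h import *
goto([.5514+.0228*.2924,-.0323+.0228*.9563,.0725],163)
W=snap('wrist','w5');T=snap('top','t5')
a=cv2.resize(W['img'][40:280,220:440],None,fx=2,fy=2);b=cv2.resize(T['img'][215:285,270:326],(360,450),interpolation=cv2.INTER_CUBIC)
cv2.imwrite('pics/c5.png',np.hstack([a[:450],b]))
E
```

```text
t 16.5 tcp [ 0.5587 -0.0109  0.072 ] yawx -17.07 tilt 0.01 F [-1.6 -2.9  3.5] open 0.0197 gf 40.0 q6 1.76 q1 -0.11
shift cm [-0.08 -0.02 -0.05] roll -0.07 (alt  179.93 -180.07 )
```

View pics/c5.png

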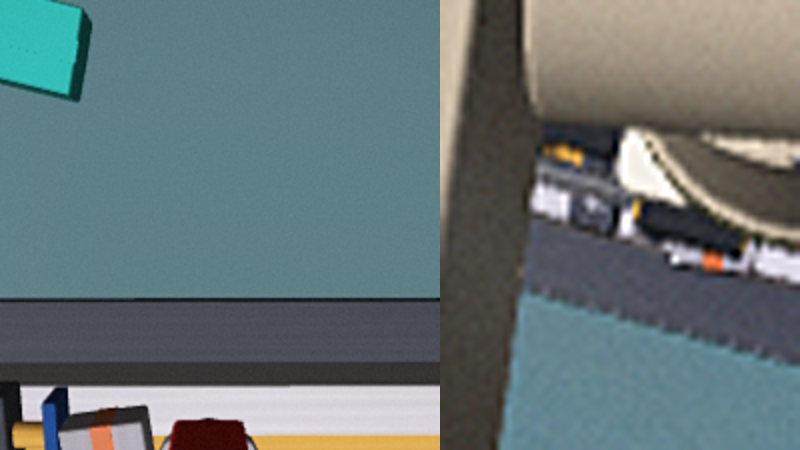

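The wrist crop shows the pad (55,420) with the specimen (105,430) almost touching it, still slightly askew, and the collar against the specimen's near face. I'll keep creeping.

```bash
for r in 1; do python3 -m pendant '[[[0.1,0,-0.05,0,0]]]'; python3 -m pendant '[[[0.1,0,-0.05,0,0]]]'; python3 -m pendant '[[[0.1,0,-0.04,0,0]]]'; done | grep -E "tool_pos|^force:"
```

```text
tool_pos: [0.5589, -0.0104, 0.0721]
force: [-1.1, -3.2, 4.4]
tool_pos: [0.5591, -0.0099, 0.0721]
force: [-1.2, -2.5, 3.6]
tool_pos: [0.5592, -0.0095, 0.0721]
force: [-1.1, -3.2, 2.9]
```

```bash
{ python3 -m pendant '[[[0.1,0,-0.05,0,0]]]'; python3 -m pendant '[[[0.1,0,-0.05,0,0]]]'; python3 -m pendant '[[[0.1,0,-0.04,0,0]]]'; python3 -m pendant '[[[0.1,0,0,0,0]]]'; } | grep -E "tool_pos|^force:"
```

```text
tool_pos: [0.5593, -0.0091, 0.0721]
force: [-1.2, -3.7, 4.0]
tool_pos: [0.5594, -0.0088, 0.0721]
force: [-3.2, -6.1, 4.0]
tool_pos: [0.5594, -0.0088, 0.0721]
force: [-3.0, -7.1, 4.5]
tool_pos: [0.5594, -0.0088, 0.0721]
force: [-2.3, -6.1, 4.6]
```

```bash
{ python3 -m pendant '[[[0.1,0,-0.03,0,0],[0.1,0,0,0,0]]]'; python3 -m pendant '[[[0.1,0,-0.03,0,0],[0.1,0,0,0,0]]]';  } | grep -E "tool_pos|^force:"
```

```text
tool_pos: [0.5595, -0.0088, 0.0721]
force: [-3.2, -7.5, 4.0]
tool_pos: [0.5595, -0.0087, 0.0721]
force: [-3.3, -8.5, 4.4]
```

```bash
{ python3 -m pendant '[[[0.1,0,-0.04,0,0],[0.1,0,0,0,0],[0.1,0,0,0,0],[0.1,0,0,0,0]]]'; python3 -m pendant '[[[0.1,0,0,0,0],[0.1,0,0,0,0],[0.1,0,0,0,0],[0.1,0,0,0,0],[0.1,0,0,0,0],[0.1,0,0,0,0],[0.1,0,0,0,0],[0.1,0,0,0,0]]]';  } | grep -E "tool_pos|^force:"
python3 - <<'E'
from h import *
goto([.5514,-.0323,.0725],163)
W=snap('wrist','w6');im=cv2.resize(W['img'][200:300,220:340],None,fx=5,fy=5,interpolation=cv2.INTER_CUBIC);cv2.imwrite('pics/c6.png',im)
E
```

```text
tool_pos: [0.5595, -0.0087, 0.0721]
force: [-3.2, -7.9, 5.4]
tool_pos: [0.5595, -0.0087, 0.0721]
force: [-3.5, -9.4, 5.6]
t 18.9 tcp [ 0.5595 -0.0087  0.0721] yawx -17.09 tilt 0.14 F [-3.5 -9.4  5.6] open 0.0196 gf 40.0 q6 1.76 q1 -0.11
shift cm [-0.08  2.5  -0.03] roll -0.09 (alt  179.91 -180.09 )
```

```bash
{ python3 -m pendant '[[[0.1,0,0.05,0,0],[0.1,0,0,0,0]]]'; python3 -m pendant '[[[0.1,0,0.03,-0.02,0],[0.1,0,0,0,0]]]'; python3 -m pendant '[[[0.1,0,0.02,-0.02,0],[0.1,0,0,0,0]]]'; } | grep -E "tool_pos|^force:"
```

```text
tool_pos: [0.5595, -0.0087, 0.0721]
force: [-3.9, -6.9, 4.8]
tool_pos: [0.5594, -0.0088, 0.0722]
force: [-2.6, -6.4, 3.3]
tool_pos: [0.5594, -0.0088, 0.0723]
force: [-2.0, -5.3, 2.5]
```

View pics/c6.png

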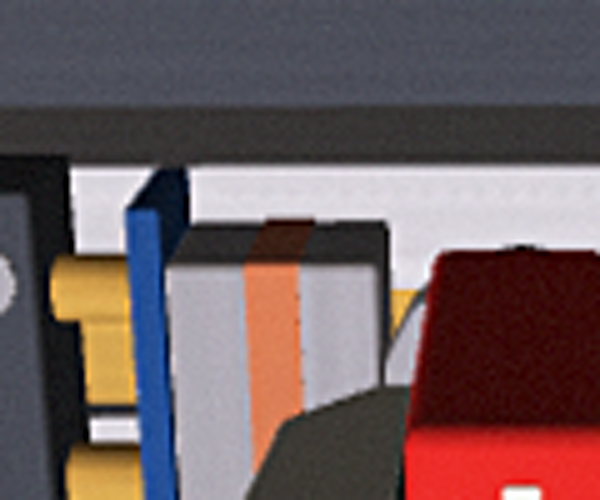

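The specimen now sits flush and parallel against the blue pad, with the collar touching it at crop (395,340). I'll unload, then release.

```bash
{ python3 -m pendant '[[[0.1,0,0.05,-0.02,0],[0.1,0,0,0,0]]]'; python3 -m pendant '[[[0.1,0,0.03,-0.02,0],[0.1,0,0,0,0]]]'; python3 -m pendant '[[[0.1,0,0.02,-0.02,0],[0.1,0,0,0,0]]]'; } | grep -E "tool_pos|^force:"
```

```text
tool_pos: [0.5594, -0.0088, 0.0726]
force: [-0.5, -3.8, 2.3]
tool_pos: [0.5594, -0.0089, 0.0729]
force: [-0.6, -2.9, 3.0]
tool_pos: [0.5594, -0.0089, 0.0731]
force: [-0.6, -2.5, 2.8]
```

```bash
{ python3 -m pendant '[[[0.1,0,0.02,-0.03,0],[0.1,0,0,0,0]]]'; python3 -m pendant '[[[0.1,0,0.02,-0.03,0],[0.1,0,0,0,0]]]'; python3 -m pendant '[[[0.1,0,0,-0.03,0],[0.1,0,0,0,0]]]'; } | grep -E "tool_pos|^force:"
```

```text
tool_pos: [0.5594, -0.009, 0.0735]
force: [-1.0, 0.0, 3.0]
tool_pos: [0.5593, -0.009, 0.0735]
force: [0.4, 1.5, -0.6]
tool_pos: [0.5591, -0.0092, 0.0736]
force: [2.5, 0.9, -3.7]
```

```bash
{ python3 -m pendant '[[[0.1,0,-0.04,0.03,0],[0.1,0,-0.03,0,0],[0.1,0,0,0,0]]]'; python3 -m pendant '[[[0.1,0,-0.02,0,0],[0.1,0,0,0,0]]]'; } | grep -E "tool_pos|^force:"
```

```text
tool_pos: [0.5592, -0.0091, 0.0736]
force: [1.0, -0.0, -2.9]
tool_pos: [0.5592, -0.009, 0.0736]
force: [-0.2, -1.9, -2.8]
```

```bash
{ python3 -m pendant '[[[0.1,0,-0.03,0.02,0],[0.1,0,0,0,0]]]' 10;  python3 -m pendant '[[[0.25,0,0,0,0],[0.3,0,0,0,0],[0.35,0,0,0,0],[0.45,0,0,0,0],[0.5,0,0,0,0],[0.5,0,0,0,0]]]' ; } | grep -E "tool_pos|force:|opening"; python3 - <<'E'
from h import *
W=snap('wrist','w7');cv2.imwrite('pics/c7.png',np.vstack([cv2.resize(W['img'][200:320,220:380],None,fx=4,fy=4,interpolation=cv2.INTER_CUBIC)]))
E
```

```text
tool_pos: [0.5593, -0.0088, 0.0735]
force: [-1.8, -5.1, -1.0]
opening: 0.0198
gripper_force: 10.0
tool_pos: [0.5597, -0.0083, 0.0736]
force: [0.4, 0.7, 0.2]
opening: 0.0458
gripper_force: 0.0
```

```bash
python3 -m pendant '[[[0.5,0,0,-0.5,0],[0.5,0,0,-1,0],[0.5,0,0,-2,0],[0.5,0,0,-2.5,0],[0.5,0,0,-3,0],[0.5,0,0,-3,0],[0.5,0,0,-1,0],[0.5,0,0,0,0]]]'| grep -E "^t:|tool_pos|force:|opening"; python3 - <<'E'
from h import *
W=snap('wrist','w8');T=snap('top','t8');S=snap('scene','s8')
a=cv2.resize(W['img'][180:330,200:400],None,fx=2,fy=2,interpolation=cv2.INTER_CUBIC)
b=cv2.resize(S['img'][205:290,300:400],(400,300),interpolation=cv2.INTER_CUBIC)
cv2.imwrite('pics/c8.png',np.hstack([cv2.resize(W['img'],(400,300)),b]))
E
```

```text
t: 22.9
tool_pos: [0.561, -0.0086, 0.206]
force: [0.1, -0.1, 0.4]
opening: 0.0467
gripper_force: 0.0
```

View pics/c8.png

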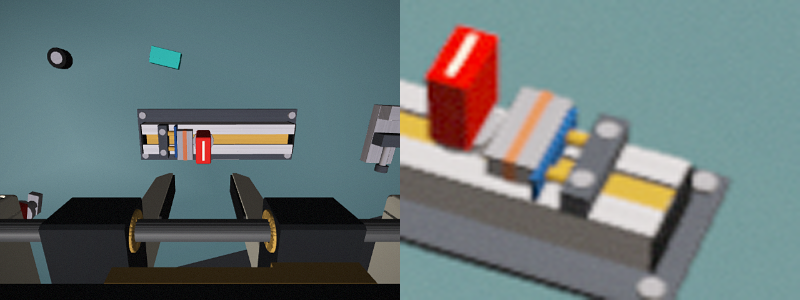

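The final view shows the bolt crosswise and upright with its collar on the specimen. The specimen is flush against the blue pad and the gripper is clear, so I'm handing the job in.

```bash
python3 -c "
from plant import robot
print(robot.close_job())"
```

```text
the job is handed in; nothing more can be done
None
```

I handed the job in at about 23 s of the 70 s allowed: the bolt is caught crosswise under the lips and upright, touching the specimen, which sits square against the blue pad after being pressed at about 10 N at the wrist for just over a second; the hand-in returned no verdict.

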